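Push the solvent tin through the waste box flap

TASK

The flat round tin on the shelf of the grey waste box is smeared with solvent, so do not pick it up: push it with your fingertips along the shelf, in through the hanging flap, until it drops down the chute inside the box. Then take your fingers back out so that the flap swings fully shut behind it, and leave the bottle, the jar and the tape roll where they stand.

Things in the scene. Friction and masses are not known exactly. Their poses are not given: they have to be found in the camera images.
- tin_center (a point): Centre (half-way up) of the loose flat round tin, bare metal, closed, 76 mm across and 22 mm high, about 0.12 kg. It lies flat on the shelf of the waste box, its underside 70 mm above the table. It is to be pushed, never lifted.
- wastebox: Fixed grey steel box, 230 mm wide, 142 mm high. Origin on the table under the middle of the doorway; x points straight into the box, y left, z up. In front a level shelf, top 70 mm above the table, runs from x = -160 mm to the doorway at x = 0, with side lips 10 mm high, 6 mm thick at y = +-112 mm and no lip at the robot's end. Behind x = 0: walls to x = 210 mm and a flat clear roof, top at 142 mm.
- doorway (a point): Middle of the doorway's sill, level with the shelf, 70 mm above the table. The doorway is 134 mm wide (+-67 mm in the box's y) and 62 mm high, in a front wall 8 mm thick; the flap hangs in it.
- chute_edge (a point): Middle of the edge, 15 mm inside the doorway, where the level floor (70 mm high) breaks off into a chute dropping at 55 degrees to the floor of the box, 5 mm above the table. A tin whose centre is pushed 10 to 20 mm past this edge tips and slides down by itself; it comes to rest on the floor, often leaning on the chute with its centre about 42 mm high.
- flap (a joint): Angle (rad) of the steel flap hanging in the doorway: 0 = straight down, shut; grows to 1.5 as its lower edge swings into the box. 124 mm wide, 56 mm long, 4 mm thick, 80 g, hinged along its top edge 130 mm above the table; no latch or spring, opens inwards only; the tin or fingers push it open with under 2 N and it falls shut in about half a second.
- paint_bottle: Loose bystander: white plastic bottle with a black cap, 48 mm across, 130 mm high, standing on the table beside the box. Origin at the centre of its underside. To be left alone.
- paint_jar: Loose bystander: glass jar with a black cap, 60 mm across, 80 mm high, standing on the table beside the box. Origin at the centre of its underside. To be left alone.
- tape_roll: Loose bystander: roll of brown tape, 90 mm across, 24 mm high, lying flat on the table beside the box. Origin at the centre of its underside. To be left alone.
There are look-alikes about, which are no part of the job. Leave any turquoise or yellow look-alike of the part that bears tin_center alone.

How it is judged:
By the outcome, as a careful person would: the job done as asked, in the order asked, and still so for the second after the job is handed in, with the robot touching nothing.
It also fails if it takes over 40 s, if anything falls off the work surface, if the arm or the gripper's body presses on something with over 40 N, if the wrist force passes 120 N, or if a joint passes its speed limit or range.

ROBOT

A 6-joint arm with a two-finger parallel gripper is mounted at the origin on the work surface. World frame = base frame: x ahead of the robot, y to its left, z up, the work surface at z = 0. Lengths are in m, angles in degrees, forces in N, time in s.
With the tool pointing down it reaches from about 0.3 to 0.775 m from the base axis. Payload 14.6 kg.
Tool frame: the origin (TCP) lies midway between the tips of the shut fingers; the grasp point (between the pads) lies 19 mm behind it (manip.grip_point_offset is the distance from the TCP to the grasp point, in m); x points along the fingers, y is the direction in which the jaws open and shut, and the axes are right-handed (so a half turn about x gives the same grasp; the last joint's range is limited). The gripper opens to 85 mm and grips with 20 to 120 N. Pads are 22 mm wide; open, the fingers measure 114 mm over their backs; the gripper's body (76 mm by 85 mm) begins 54 mm behind the grasp point. The pads swing forward as they close: fully open they stand 13 mm farther back than shut.
Start: joints at [68.205, 17.183, 87.147, -0, 75.671, -3.816], TCP at [0.17, 0.523, 0.231] pointing down, gripper open.
Joint ranges: [-173.82, 173.82], [-45.26, 126.66], [13.44, 144.39], [-59.66, 239.66], [0, 175.72], [-146.38, 146.38]. Speed limits (degrees/s): [127.2, 127.2, 147.25, 180, 180, 180].

INTERFACE

Orientations are given as a 3x3 rotation matrix whose columns are the frame's x, y, z axes.
In Python, from cell import manip gives the robot as it stands.
- The arm moves only by the tool move_arm, never from a script. Its argument "plan" is a list of rows, each a list of 3 entries, a list of its own where there are three numbers: the shift along the tool's x, y, z in cm, then the turn, a rotation vector about the tool's x, y, z in rad, then the closure, from -1 (fully open) to 1 (shut), so that 0 is half open. A call has 1 to 8 rows; each row is the pose to reach, as a shift and turn from the pose commanded when the call began, along the tool's axes at that moment; what a row does not reach only later rows make up. A row lasts 1/10 s, in which the tool goes at most 50 mm and 8.59 degrees, less where a joint would pass 70% of its speed; a pose out of reach is approached as far as the arm can. A call with a gripper value outside its range is refused whole. The fingers move at their own pace and stop on an object; "newtons" is the grip in N (left out, the last holds). Time passes only in rows, so rows that repeat a pose let the fingers close. It gives the time, the measured TCP pose, the force and the opening at its end, in the units of the state.
- manip.state(): the state, without advancing time (a new reading comes with each control period).
- manip.snapshot(name): name is "scene" or "side" or "wrist"; returns (picture, depth): 420x560x3 uint8, blue, green, red; 420x560 float32, m along the optical axis (not along the pixel's ray), 0 where there is no reading.
- manip.get_calibration(name): a dict with "K" (3x3 intrinsics, pixels), "R" (3x3) and "t" (3): a world point X has camera coordinates R X + t; the wrist camera has in their place "T_tool_cam" (4x4, takes a point from camera to tool coordinates, whose origin is the TCP and whose axes are the tool frame's). Camera axes: x right, y down, z forward; pixel columns grow to the right and rows downward; lengths in m; the calibration is good to about 2 mm. A picture is of the moment at which its call begins: read the wrist's pose just before it. get_calibration takes no time and is no camera call.
- manip.hand_in(): hands the job in, once; it reports no verdict.
The state is a dict: "clock": time; "joints": joint angles; "joint_vel": joint speeds; "effort": joint torques, N m; "tcp_pos": TCP position; "eef_rot": TCP orientation; "force": force on the tool from outside, world axes, zero at the start; "torque": the same for the moment, N m; "finger_gap": opening from 0.0 (shut) to 1.0 (fully open).
Only numpy, scipy, OpenCV 4.12 (cv2) and the standard library are available. Lean on these libraries where they do the work, as an engineer would, in place of code of your own. Each camera call takes 0.05 s, during which the arm holds its last target.

## Working session

There is one attempt and no reset: what is moved stays moved. The work goes in short steps, Python scripts to look and compute and a tool call to move; the robot and the scene stay as the last step left them, time stands still between calls to the robot, and variables do not carry over. Pictures are saved under pics/ and viewed, and the job is handed in when it is done.

Besides the shell and the picture viewer there is one more tool, called after "Request:" in YAML: its name, and indented under it one key for each argument. move_arm: Moves the arm, as the interface text tells. Its arguments: {"type":"object","properties":{"plan":{"type":"array","items":{"type":"array"}},"newtons":{"type":"number"}},"required":["plan"]}

```bash
mkdir -p pics; ls; python3 - <<'E'
from cell import manip
import cv2,numpy as np
s=manip.state(); print(s)
for n in ("scene","side","wrist"):
    p,d=manip.snapshot(n); cv2.imwrite(f"pics/{n}0.png",p); np.save(f"pics/{n}0.npy",d)
    print(n,manip.get_calibration(n))
E
```

```text
pics
{'clock': 0.0, 'joints': array([ 6.82022177e+01,  1.72159637e+01,  8.71810609e+01,  5.90604133e-04,
        7.56716054e+01, -3.81427848e+00]), 'joint_vel': array([-0.02477349, -0.07602038, -0.01254344,  0.08544616,  0.00474756,
       -0.08318447]), 'effort': array([-3.35082077e-04, -5.43505275e+01, -3.61790407e+01, -9.59974500e-05,
        4.03250000e-03, -7.38092979e-06]), 'tcp_pos': array([0.16970369, 0.52290782, 0.2307125 ]), 'eef_rot': array([[-4.54061982e-04,  3.08745321e-01,  9.51144637e-01],
       [-1.10846740e-03,  9.51143995e-01, -3.08745642e-01],
       [-9.99999283e-01, -1.19450248e-03, -8.96442037e-05]]), 'force': array([ 0.18849242, -0.28436449, -0.26009063]), 'torque': array([0.01588502, 0.02907137, 0.02818082]), 'finger_gap': 1.001653636468014}
scene {'K': array([[416.59282514,   0.        , 283.27996492],
       [  0.        , 416.59282514, 213.89363696],
       [  0.        ,   0.        ,   1.        ]]), 'R': array([[ 0.79903496,  0.60128319, -0.00128934],
       [ 0.47124458, -0.62755782, -0.61975779],
       [-0.37345908,  0.49460055, -0.78479208]]), 't': 
[... 237 characters left out ...]
8, -0.65710989,  0.00632226],
       [-0.44840358,  0.50728141, -0.73593464],
       [ 0.48038276, -0.55755912, -0.67702306]]), 't': array([0.50382263, 0.3269788 , 0.51841903])}
wrist {'K': array([[317.21447188,   0.        , 285.01781312],
       [  0.        , 317.21447188, 210.77712234],
       [  0.        ,   0.        ,   1.        ]]), 'T_tool_cam': array([[-1.74114854e-04, -2.64000717e-01,  9.64522468e-01,
        -1.42579802e-01],
       [ 9.99999968e-01, -2.22246832e-04,  1.19687751e-04,
         3.18507081e-04],
       [ 1.82764410e-04,  9.64522458e-01,  2.64000747e-01,
        -6.55116849e-02],
       [ 0.00000000e+00,  0.00000000e+00,  0.00000000e+00,
         1.00000000e+00]])}
```

View pics/scene0.png

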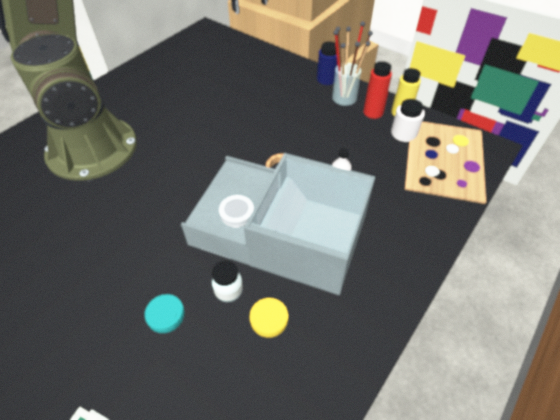

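View pics/side0.png

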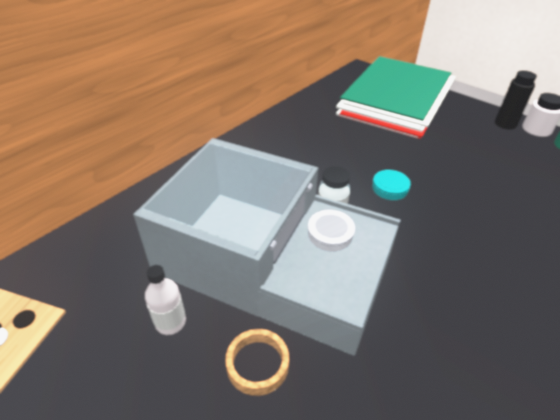

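View pics/wrist0.png

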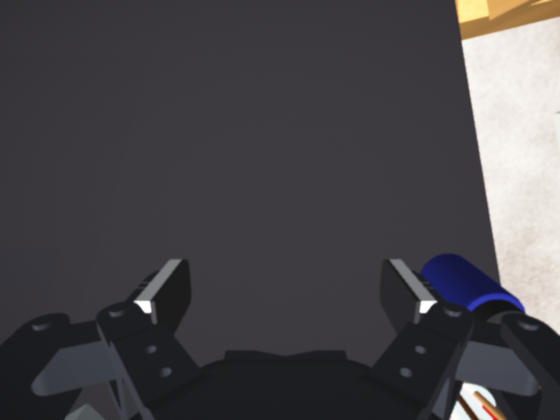

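The scene shows the bare metal tin on the shelf at (236,211), and the side view shows it at (331,229). The look-alikes are turquoise at (164,313) and yellow at (269,317), both on the table, so neither is the tin. I'll enlarge to confirm this and pick the box corners.

```bash
python3 - <<'E'
import cv2
a=cv2.imread("pics/scene0.png")[140:300,170:390]; cv2.imwrite("pics/sc_crop.png",cv2.resize(a,None,fx=3.6,fy=3.6,interpolation=cv2.INTER_CUBIC))
a=cv2.imread("pics/side0.png")[130:360,130:410]; cv2.imwrite("pics/si_crop.png",cv2.resize(a,None,fx=2.6,fy=2.6,interpolation=cv2.INTER_CUBIC))
E
```

```text
(no output)
```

View pics/sc_crop.png

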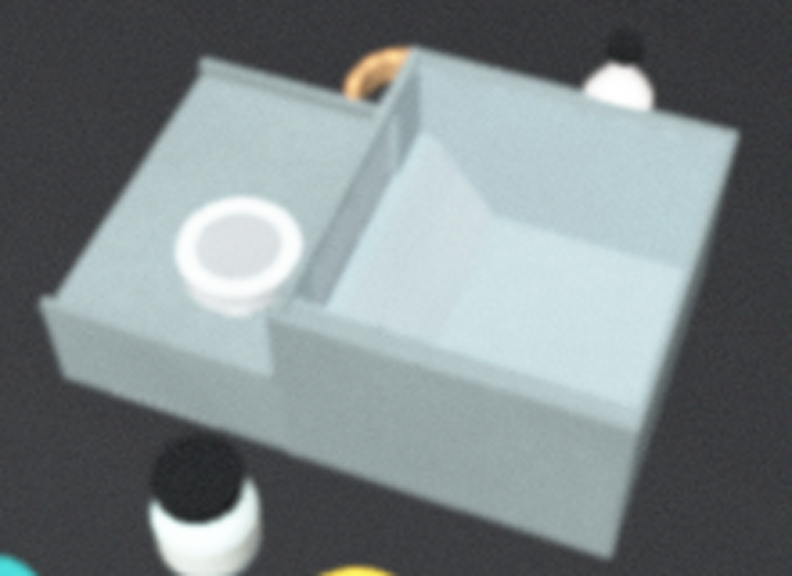

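View pics/si_crop.png

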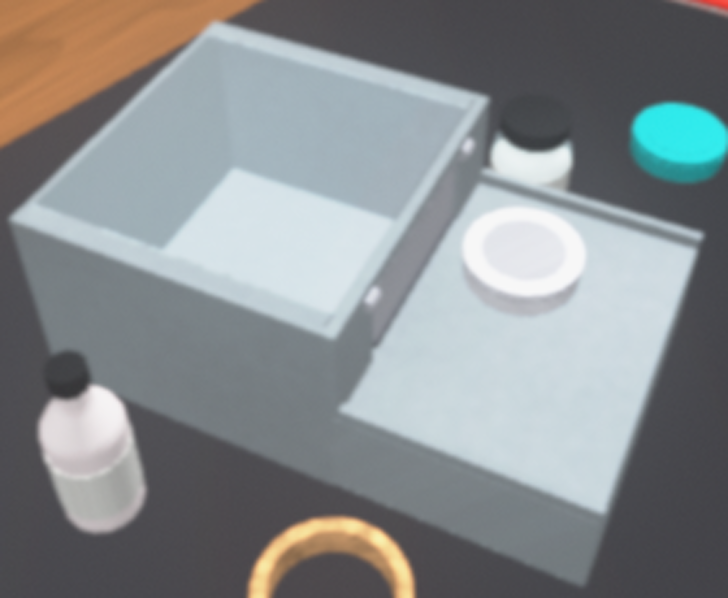

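The enlarged crops confirm it: a silver tin with a white rim lies on the shelf, near the jar's side of the doorway. The turquoise and yellow ones are clear of the box.

```bash
cat > h.py <<'E'
from cell import manip
import numpy as np,cv2
def ray(n,u,v,z):
    c=manip.get_calibration(n);K,R,t=c["K"],c["R"],c["t"]
    d=R.T@np.linalg.inv(K)@np.array([u,v,1.]);o=-R.T@t
    return o+d*(z-o[2])/d[2]
E
python3 - <<'E'
from h import *
np.set_printoptions(precision=4,suppress=True)
S=lambda x,y,z:ray("scene",170+x/3.6,140+y/3.6,z)[:2]
I=lambda x,y,z:ray("side",130+x/2.6,130+y/2.6,z)[:2]
sc=dict(FL=S(412,47,.142),BL=S(738,130,.142),BR=S(635,425,.142),FR=S(280,305,.142),lipL=S(203,58,.08),lipR=S(43,300,.08))
si=dict(FR=I(488,98,.142),BR=I(215,22,.142),BL=I(12,218,.142),FL=I(335,337,.142),lipR=I(703,237,.08),lipL=I(605,515,.08))
loc=dict(FL=(0,.115),BL=(.21,.115),BR=(.21,-.115),FR=(0,-.115),lipL=(-.16,.115),lipR=(-.16,-.115))
for nm,D in(("sc",sc),("si",si),("both",None)):
    A=[];B=[]
    for DD in ([D] if D else [sc,si]):
        for k in DD:A.append(loc[k]);B.append(DD[k]); 
        if D: print({k:v.round(4) for k,v in DD.items()})
    A=np.array(A);B=np.array(B);a=A-A.mean(0);b=B-B.mean(0)
    th=np.arctan2((a[:,0]*b[:,1]-a[:,1]*b[:,0]).sum(),(a*b).sum());R=np.array([[np.cos(th),-np.sin(th)],[np.sin(th),np.cos(th)]])
    o=B.mean(0)-R@A.mean(0);print(nm,np.degrees(th),o);print(((B-o)@R-A)*1000)
for n,(x0,x1,y0,y1) in(("scene",(212,262,190,230)),("side",(300,362,205,255))):
    p=cv2.imread(f"pics/{n}0.png");g=p.min(2)
    m=np.zeros_like(g);m[y0:y1,x0:x1]=(g[y0:y1,x0:x1]>225)*255
    c=max(cv2.findContours(m,cv2.RETR_EXTERNAL,cv2.CHAIN_APPROX_NONE)[0],key=len)
    P=np.array([ray(n,*q[0],.092)[:2] for q in c],np.float32)
    cc,r=cv2.minEnclosingCircle(P);print(n,cc,r,(R.T@(np.array(cc)-o)),cv2.boundingRect(c))
E
```

```text
{'FL': array([0.5399, 0.1941]), 'BL': array([0.7443, 0.2557]), 'BR': array([0.806 , 0.0352]), 'FR': array([ 0.6056, -0.0166]), 'lipL': array([0.3901, 0.1499]), 'lipR': array([ 0.4537, -0.0679])}
sc 16.409611480178175 [0.5739 0.087 ]
[[-2.3937 -2.6166]
 [ 1.1003 -1.3754]
 [-2.0837 -0.2914]
 [ 1.0721  6.6633]
 [ 1.4269 -2.7784]
 [ 0.878   0.3987]]
{'FR': array([ 0.603 , -0.0289]), 'BR': array([0.8068, 0.0311]), 'BL': array([0.7435, 0.2496]), 'FL': array([0.539 , 0.1899]), 'lipR': array([ 0.4507, -0.0705]), 'lipL': array([0.3875, 0.1477])}
si 16.051828672280845 [0.5724 0.0819]
[[-1.2302  0.1008]
 [ 1.2352  1.3544]
 [ 0.7864 -1.1267]
 [-2.2319 -1.9254]
 [ 0.898   2.2367]
 [ 0.5425 -0.6398]]
both 16.23010739486295 [0.5732 0.0844]
[[-1.2922 -0.3729]
 [ 2.1969  1.5371]
 [-0.2699  2.6123]
 [ 2.8652  8.919 ]
 [ 2.5297 -1.024 ]
 [ 2.6914  2.1525]
 [-3.0412 -2.1469]
 [-0.5729 -1.5545]
 [-0.3137 -4.0353]
 [-3.3334 -4.1712]
 [-0.9056  0.4801]
 [-0.5543 -2.3964]]
scene (0.530800998210907, 0.025163007900118828) 0.045201849192380905 [-0.0572 -0.0451] (219, 195, 35, 32)
side (0.5281394124031067, 0.027323752641677856) 0.03962945193052292 [-0.0592 -0.0423] (308, 210, 47, 34)
```

```bash
cat >> h.py <<'E'
from scipy.spatial.transform import Rotation as Ro
O=np.array([.573,.084]);YAW=16.1
def loc2w(x,y):
    a=np.radians(YAW);return O+np.array([x*np.cos(a)-y*np.sin(a),x*np.sin(a)+y*np.cos(a)])
def w2loc(p):
    a=np.radians(YAW);d=np.array(p)[:2]-O;return np.array([d[0]*np.cos(a)+d[1]*np.sin(a),-d[0]*np.sin(a)+d[1]*np.cos(a)])
def target(x,y,z,rel,tilt):
    h=np.radians(YAW+rel);p=np.radians(tilt);f=np.array([np.cos(h),np.sin(h),0])
    X=np.sin(p)*f-np.cos(p)*np.array([0,0,1]);Y=np.array([np.sin(h),-np.cos(h),0])
    return np.r_[loc2w(x,y),z],np.c_[X,Y,np.cross(X,Y)]
def go(*a):
    s=manip.state();R=s["eef_rot"];P,Q=target(*a)
    print("world",P.round(4),"shift cm",(R.T@(P-s["tcp_pos"])*100).round(2),"rot",Ro.from_matrix(R.T@Q).as_rotvec().round(3),"loc now",(w2loc(s["tcp_pos"])*1000).round(1),"z",s["tcp_pos"][2].round(4),"t",round(s["clock"],2),"F",s["force"].round(1),"gap",round(s["finger_gap"],3))
E
python3 -c "
from h import *
go(-.1006,-.0718,.18,35,30)"
```

```text
world [ 0.4963 -0.0129  0.18  ] shift cm [  5.12 -40.89  47.6 ] rot [1.885 0.348 0.506] loc now [-265.7  533.6] z 0.2309 t 0.15 F [0.1 0.1 0.3] gap 1.001
```

Request:
move_arm:
  plan:
    - [[0,-40.9,47.6],[1.885,0.348,0.506],0.3]
    - [[0,-40.9,47.6],[1.885,0.348,0.506],0.3]
    - [[0,-40.9,47.6],[1.885,0.348,0.506],0.3]
    - [[0,-40.9,47.6],[1.885,0.348,0.506],0.3]
    - [[0,-40.9,47.6],[1.885,0.348,0.506],0.3]
    - [[0,-40.9,47.6],[1.885,0.348,0.506],0.3]
    - [[0,-40.9,47.6],[1.885,0.348,0.506],0.3]
    - [[0,-40.9,47.6],[1.885,0.348,0.506],0.3]

```text
clock: 0.95
tcp_pos: [0.3785, 0.1796, 0.2316]
eef_rot: [[0.1, 0.988, 0.114], [0.332, 0.075, -0.94], [-0.938, 0.132, -0.32]]
force: [1.3, 0.4, 0.1]
finger_gap: 0.351
```

```bash
python3 -c "
from h import *
go(-.1006,-.0718,.18,35,30)"
```

```text
world [ 0.4963 -0.0129  0.18  ] shift cm [-0.36  9.52 21.1 ] rot [0.739 0.135 0.197] loc now [-160.4  145.8] z 0.2316 t 0.95 F [1.3 0.4 0.1] gap 0.351
```

Request:
move_arm:
  plan:
    - [[-0.4,9.5,21.1],[0.739,0.135,0.197],0.3]
    - [[-0.4,9.5,21.1],[0.739,0.135,0.197],0.3]
    - [[-0.4,9.5,21.1],[0.739,0.135,0.197],0.3]
    - [[-0.4,9.5,21.1],[0.739,0.135,0.197],0.3]
    - [[-0.4,9.5,21.1],[0.739,0.135,0.197],0.3]
    - [[-0.4,9.5,21.1],[0.739,0.135,0.197],0.3]
    - [[-0.4,9.5,21.1],[0.739,0.135,0.197],0.3]

```text
clock: 1.65
tcp_pos: [0.4962, -0.0107, 0.1799]
eef_rot: [[0.311, 0.781, -0.541], [0.389, -0.624, -0.678], [-0.867, -0.0, -0.498]]
force: [-0.0, -0.3, -0.2]
finger_gap: 0.35
```

```bash
python3 -c "
from h import *
go(-.1006,-.0718,.10,35,30)
for n in ('wrist','side'):
    p,d=manip.snapshot(n);cv2.imwrite(f'pics/{n}1.png',p)
"
```

```text
world [ 0.4963 -0.0129  0.1   ] shift cm [6.85 0.15 4.12] rot [0.004 0.002 0.003] loc now [-100.1  -69.7] z 0.1799 t 1.65 F [-0.  -0.3 -0.2] gap 0.35
```

View pics/wrist1.png

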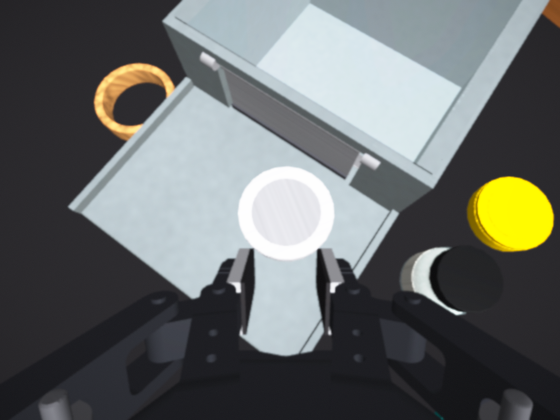

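View pics/side1.png

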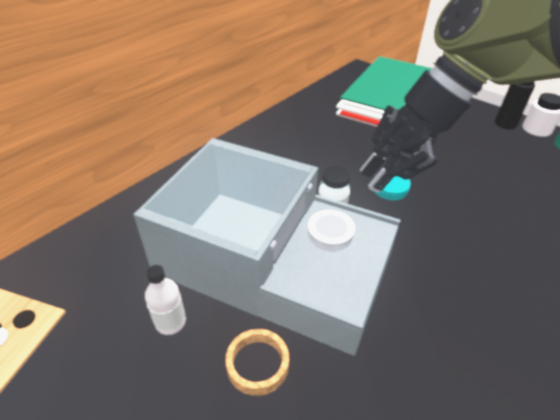

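The wrist view shows the tin centred between the fingertips at about (286,211), with the front of the roof at (165,20)–(433,183). I'll measure from here.

```bash
cat >> h.py <<'E'
def wray(u,v,z,pos,R):
    c=manip.get_calibration("wrist");K,T=c["K"],c["T_tool_cam"]
    d=R@T[:3,:3]@np.linalg.inv(K)@np.array([u,v,1.]);o=pos+R@T[:3,3]
    return o+d*(z-o[2])/d[2]
E
python3 -c "
from h import *
s=manip.state();a=(s['tcp_pos'],s['eef_rot'])
g=cv2.imread('pics/wrist1.png').min(2);m=np.zeros_like(g);m[160:265,230:345]=(g[160:265,230:345]>215)*255
c=cv2.convexHull(max(cv2.findContours(m,cv2.RETR_EXTERNAL,cv2.CHAIN_APPROX_NONE)[0],key=len))
P=np.array([wray(*q[0],.092,*a)[:2] for q in c],np.float32);cc,r=cv2.minEnclosingCircle(P);print(cc,r,w2loc(cc))
for u,v,z in((165,20,.142),(433,183,.142),(72,207,.08),(188,80,.08),(396,211,.08)):
  w=wray(u,v,z,*a);print(u,v,w,w2loc(w))
T=a[1].T@(np.r_[cc,.092]-a[0]);print('tin in tool',T)
"
```

```text
(0.5292736887931824, 0.02911095879971981) 0.03927597403526306 [-0.05723286 -0.0406103 ]
165 20 [0.54246865 0.19239724 0.142     ] [0.00072625 0.1126126 ]
433 183 [ 0.60823729 -0.0256661   0.142     ] [ 0.00344324 -0.11513672]
72 207 [0.3929493  0.14593532 0.08      ] [-0.15581339  0.10943686]
188 80 [0.53863398 0.18823355 0.08      ] [-0.00411266  0.10967563]
396 211 [ 0.60399266 -0.02578862  0.08      ] [-0.00066889 -0.11407734]
tin in tool [ 1.02241707e-01  1.55346388e-03 -6.13532871e-05]
```

```bash
python3 -c "
from h import *
go(-.101,-.072,.079,35,30)"
```

```text
world [ 0.4959 -0.0132  0.079 ] shift cm [8.67 0.17 5.31] rot [0.008 0.002 0.003] loc now [-99.7 -68.8] z 0.1806 t 1.75 F [-0.2  0.2  0.1] gap 0.351
```

Request:
move_arm:
  plan:
    - [[4.3,0.1,2.6],[0,0,0],0.3]
    - [[7.6,0.2,4.7],[0,0,0],0.3]
    - [[8.6,0.2,5.3],[0,0,0],0.3]
    - [[8.6,0.2,5.3],[0,0,0],0.3]
    - [[8.6,0.2,5.3],[0,0,0],0.3]

```text
clock: 2.25
tcp_pos: [0.4971, -0.014, 0.0811]
eef_rot: [[0.313, 0.782, -0.538], [0.389, -0.623, -0.679], [-0.867, 0.003, -0.499]]
force: [0.7, 0.5, -0.0]
finger_gap: 0.348
```

```bash
python3 -c "
from h import *
go(-.101,-.072,.079,35,30)
for n in ('wrist','side','scene'):
    p,d=manip.snapshot(n);cv2.imwrite(f'pics/{n}2.png',p)
a=cv2.imread('pics/side2.png')[130:300,260:430];b=cv2.imread('pics/scene2.png')[130:300,170:340]
cv2.imwrite('pics/c2.png',cv2.resize(np.hstack([a,b]),None,fx=2.3,fy=2.3,interpolation=2))
"
```

```text
world [ 0.4959 -0.0132  0.079 ] shift cm [ 0.18 -0.14  0.11] rot [0.007 0.001 0.001] loc now [-100.1  -73.1] z 0.0811 t 2.25 F [ 0.7  0.5 -0. ] gap 0.348
```

View pics/wrist2.png

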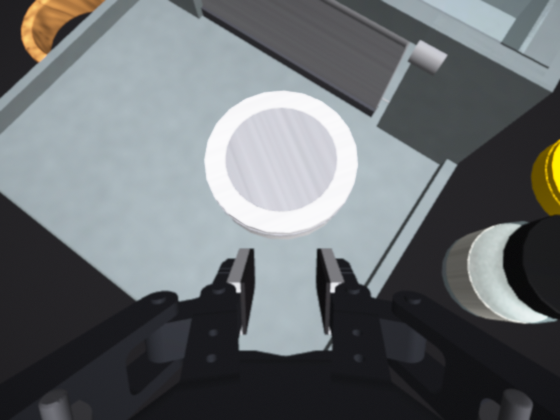

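View pics/c2.png

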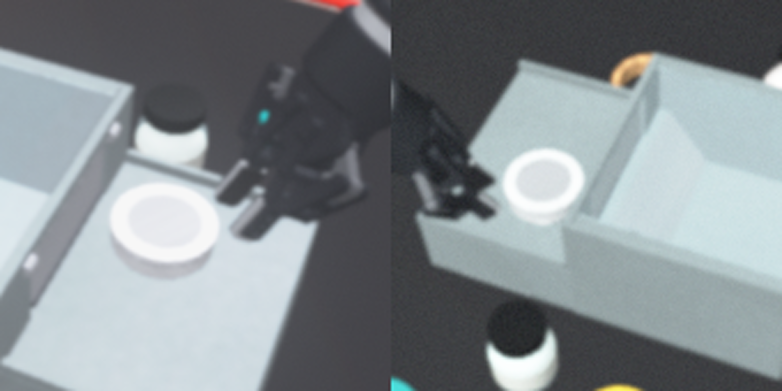

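```bash
python3 -c "
from h import *
go(-.0519,-.0376,.078,35,30)"
```

```text
world [0.5336 0.0335 0.078 ] shift cm [ 3.27 -0.12 -5.06] rot [ 0.007  0.001 -0.   ] loc now [-100.2  -73.4] z 0.0811 t 2.4 F [ 0.6 -0.3 -1.1] gap 0.346
```

Request:
move_arm:
  plan:
    - [[0.6,0,-0.5],[0,0,0],0.3]
    - [[1.0,0,-1.2],[0,0,0],0.3]
    - [[1.4,0,-1.9],[0,0,0],0.3]
    - [[1.8,-0.1,-2.6],[0,0,0],0.3]
    - [[2.2,-0.1,-3.3],[0,0,0],0.3]
    - [[2.6,-0.1,-4.0],[0,0,0],0.3]
    - [[2.95,-0.1,-4.6],[0,0,0],0.3]
    - [[3.2,-0.1,-5.0],[0,0,0],0.3]

```text
clock: 3.2
tcp_pos: [0.5328, 0.0332, 0.0766]
eef_rot: [[0.311, 0.782, -0.54], [0.389, -0.623, -0.678], [-0.867, 0.001, -0.498]]
force: [-1.5, -2.1, 3.2]
finger_gap: 0.347
```

```bash
python3 -c "
from h import *
go(-.0519,-.0376,.078,35,30)
for n in ('wrist','side','scene'):
    p,d=manip.snapshot(n);cv2.imwrite(f'pics/{n}3.png',p)
a=cv2.imread('pics/side3.png')[130:300,260:430];b=cv2.imread('pics/scene3.png')[130:300,170:340]
cv2.imwrite('pics/c3.png',cv2.resize(np.hstack([a,b]),None,fx=2.3,fy=2.3,interpolation=2))
"
```

```text
world [0.5336 0.0335 0.078 ] shift cm [-0.09  0.04 -0.13] rot [0.006 0.002 0.002] loc now [-52.7 -37.6] z 0.0766 t 3.2 F [-1.5 -2.1  3.2] gap 0.347
```

View pics/wrist3.png

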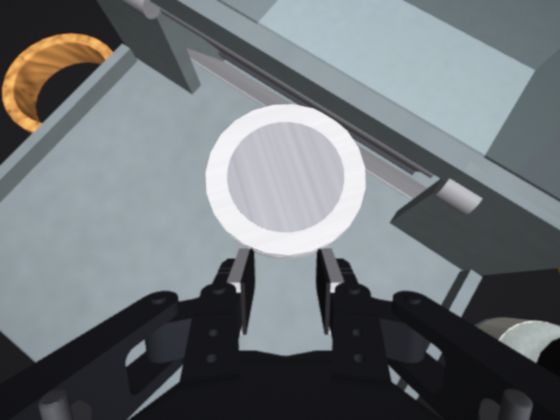

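View pics/c3.png

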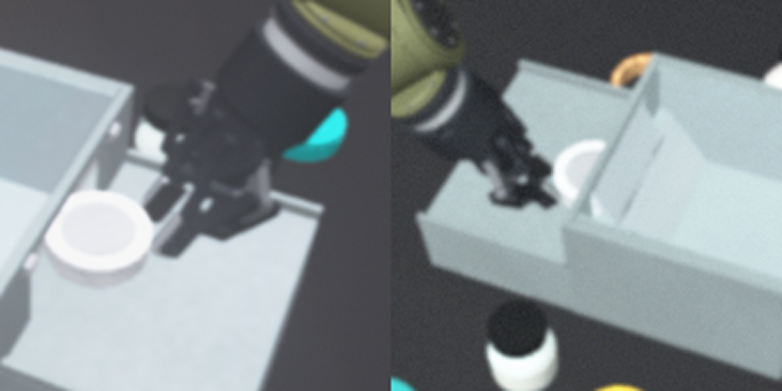

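Good: the tin is nested at (286,180), halfway to the doorway line, and the flap is starting to open. I'll measure it.

```bash
cat >> h.py <<'E'
def tinw(f):
    s=manip.state();a=(s['tcp_pos'],s['eef_rot'])
    g=cv2.imread(f).min(2);m=np.zeros_like(g);m[60:262,180:390]=(g[60:262,180:390]>215)*255
    c=cv2.convexHull(max(cv2.findContours(m,cv2.RETR_EXTERNAL,cv2.CHAIN_APPROX_NONE)[0],key=len))
    P=np.array([wray(*q[0],.092,*a)[:2] for q in c],np.float32);cc,r=cv2.minEnclosingCircle(P);print("tin loc mm",w2loc(cc)*1000,r)
E
python3 -c "
from h import *
tinw('pics/wrist3.png')
s=manip.state();a=(s['tcp_pos'],s['eef_rot'])
for u,v,z in((193,92,.07),(392,220,.07)):
  w=wray(u,v,z,*a);print(w2loc(w))
go(-.0395,-.0289,.078,35,30)"
```

```text
tin loc mm [-18.20586844 -14.35427873] 0.03802293539047241
[-0.00042575  0.06482493]
[ 0.00050889 -0.07022248]
world [0.5431 0.0453 0.078 ] shift cm [ 0.67  0.06 -1.48] rot [0.006 0.002 0.002] loc now [-53.1 -37.8] z 0.0764 t 3.35 F [ 0.5 -0.5  1. ] gap 0.352
```

Request:
move_arm:
  plan:
    - [[0.2,0,-0.6],[0,0,0],0.3]
    - [[0.5,0,-1.1],[0,0,0],0.3]
    - [[0.6,0,-1.4],[0,0,0],0.3]
    - [[0.6,0,-1.4],[0,0,0],0.3]
    - [[0.0,0,-0.3],[0,0,0],0.3]
    - [[-0.9,0,1.4],[0,0,0],0.3]
    - [[-0.9,0,1.4],[0,0,0],0.3]

```text
clock: 4.05
tcp_pos: [0.5209, 0.0182, 0.0772]
eef_rot: [[0.311, 0.781, -0.542], [0.389, -0.625, -0.677], [-0.867, 0.0, -0.498]]
force: [0.1, -0.0, -0.5]
finger_gap: 0.352
```

```bash
python3 -c "
from h import *
p,d=manip.snapshot('wrist');cv2.imwrite('pics/wrist4.png',p)
tinw('pics/wrist4.png')
go(-.070,-.007,.080,0,30)"
```

```text
tin loc mm [-4.44557213 -4.77183706] 0.038174357265233994
world [0.5077 0.0579 0.08  ] shift cm [ 0.86 -3.53 -2.02] rot [0.533 0.002 0.306] loc now [-67.5 -48.4] z 0.0774 t 4.1 F [0.2 0.2 0.7] gap 0.349
```

View pics/wrist4.png

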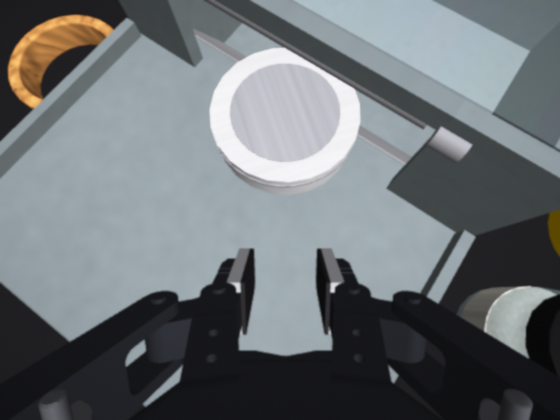

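The tin is centred in the doorway at local (-5,-5) mm. Now I'll turn the tool square to the box behind it.

Request:
move_arm:
  plan:
    - [[0.9,-3.7,-2.2],[0.533,0.002,0.306],0.3]
    - [[0.9,-3.7,-2.2],[0.533,0.002,0.306],0.3]
    - [[0.9,-3.7,-2.2],[0.533,0.002,0.306],0.3]
    - [[0.9,-3.7,-2.2],[0.533,0.002,0.306],0.3]
    - [[0.9,-3.7,-2.2],[0.533,0.002,0.306],0.3]
    - [[0.9,-3.7,-2.2],[0.533,0.002,0.306],0.3]
    - [[0.9,-3.7,-2.2],[0.533,0.002,0.306],0.3]

```text
clock: 4.8
tcp_pos: [0.5079, 0.0614, 0.0806]
eef_rot: [[0.48, 0.281, -0.831], [0.141, -0.96, -0.243], [-0.866, 0.0, -0.5]]
force: [0.3, 0.4, 0.0]
finger_gap: 0.348
```

```bash
python3 -c "
from h import *
p,d=manip.snapshot('wrist');cv2.imwrite('pics/wrist5.png',p)
tinw('pics/wrist5.png')
go(-.010,-.0045,.078,0,30);go(.005,-.0045,.079,0,30)"
```

```text
tin loc mm [-5.29133061 -5.28702557] 0.03817395865917206
world [0.5646 0.0769 0.078 ] shift cm [ 3.16  0.08 -4.96] rot [ 0.003 -0.     0.002] loc now [-68.8  -3.9] z 0.0806 t 4.85 F [-0.   0.1  0.8] gap 0.35
world [0.5791 0.0811 0.079 ] shift cm [ 3.83  0.08 -6.31] rot [ 0.003 -0.     0.002] loc now [-68.8  -3.9] z 0.0806 t 4.85 F [-0.   0.1  0.8] gap 0.35
```

View pics/wrist5.png

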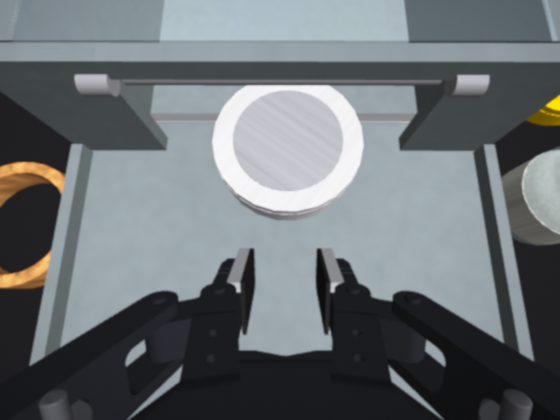

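The view is square now, with the tin at (288,148) between the door jambs. I'll push it straight in.

Request:
move_arm:
  plan:
    - [[0.6,0,-0.7],[0,0,0],0.3]
    - [[1.0,0.1,-1.4],[0,0,0],0.3]
    - [[1.4,0.1,-2.1],[0,0,0],0.3]
    - [[1.8,0.1,-2.8],[0,0,0],0.3]
    - [[2.2,0.1,-3.5],[0,0,0],0.3]
    - [[2.6,0.1,-4.2],[0,0,0],0.3]
    - [[3.0,0.1,-4.8],[0,0,0],0.3]
    - [[3.1,0.1,-5.0],[0,0,0],0.3]

```text
clock: 5.65
tcp_pos: [0.5654, 0.0769, 0.0788]
eef_rot: [[0.481, 0.279, -0.831], [0.14, -0.96, -0.242], [-0.866, 0.0, -0.501]]
force: [0.0, 0.5, 0.7]
finger_gap: 0.348
```

```bash
python3 -c "
from h import *
for n in ('wrist','side','scene'):
    p,d=manip.snapshot(n);cv2.imwrite(f'pics/{n}6.png',p)
go(.008,-.0045,.079,0,30)
a=cv2.imread('pics/side6.png')[130:300,130:430];b=cv2.imread('pics/scene6.png')[130:300,170:390]
cv2.imwrite('pics/c6.png',cv2.resize(np.hstack([a,b]),None,fx=1.5,fy=1.5,interpolation=2))"
```

```text
world [0.5819 0.0819 0.079 ] shift cm [ 0.87 -0.01 -1.59] rot [ 0.002 -0.     0.001] loc now [-10.2  -4.6] z 0.0786 t 5.8 F [ 0.6 -0.   0.7] gap 0.347
```

View pics/wrist6.png

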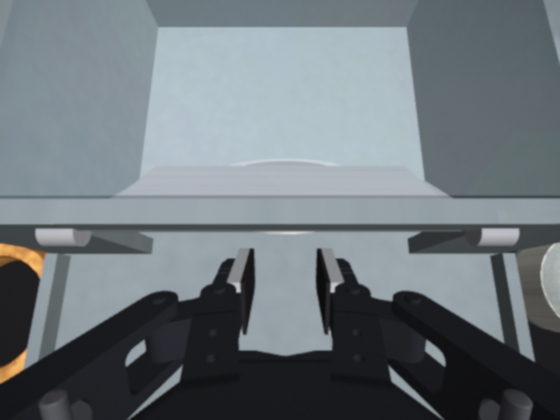

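View pics/c6.png

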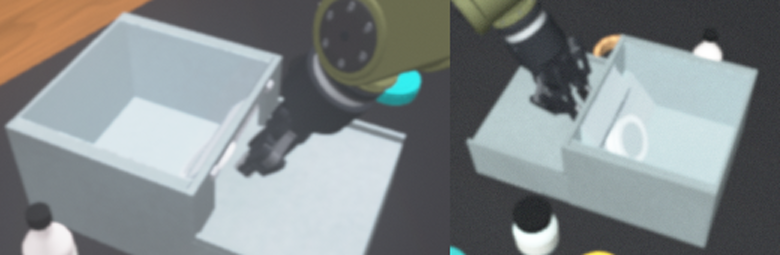

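The tin has tipped over the chute edge, seen tilted in the scene view under the lifted flap. I'll check whether it is still sliding.

```bash
python3 -c "
from h import *
for i in range(3):
    p,d=manip.snapshot('scene')
q,d=manip.snapshot('wrist')
cv2.imwrite('pics/c7.png',np.hstack([cv2.resize(p[130:300,170:390],None,fx=2,fy=2),cv2.resize(q[:340],(340,340))]))
go(.008,-.0045,.079,0,30)"
```

```text
world [0.5819 0.0819 0.079 ] shift cm [ 0.89 -0.02 -1.6 ] rot [ 0.001 -0.     0.001] loc now [-10.3  -4.7] z 0.0787 t 6.0 F [ 0.1 -0.2 -0. ] gap 0.348
```

View pics/c7.png

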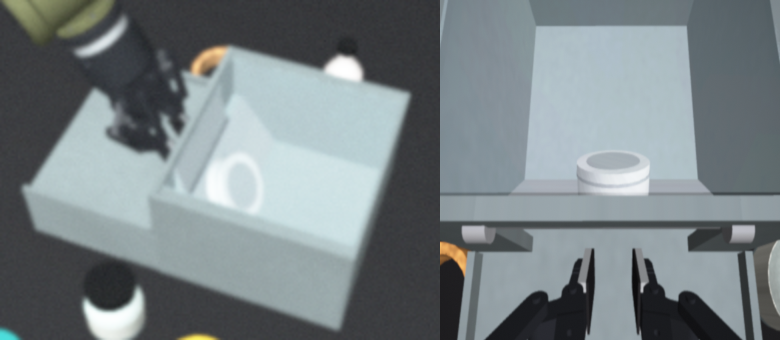

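The tin has slid down and leans at the foot of the chute, and the flap looks shut. I'll back the fingers out horizontally, then lift.

Request:
move_arm:
  plan:
    - [[-1.2,0,1.7],[0,0,0],0.3]
    - [[-3,0,4.5],[0,0,0],0.3]
    - [[-4.8,0,7.5],[0,0,0],0.3]
    - [[-8,0,6.5],[0,0,0],0.3]
    - [[-12,0,4],[0,0,0],0.3]
    - [[-15,0,2],[0,0,0],0.3]
    - [[-15,0,2],[0,0,0],0.3]
    - [[-15,0,2],[0,0,0],0.3]

```text
clock: 6.8
tcp_pos: [0.4759, 0.0509, 0.199]
eef_rot: [[0.482, 0.279, -0.831], [0.14, -0.96, -0.242], [-0.865, 0.0, -0.502]]
force: [0.1, -0.1, -0.6]
finger_gap: 0.348
```

```bash
python3 -c "
from h import *
go(0,0,.2,0,30)
im=[manip.snapshot(n)[0] for n in ('scene','side','wrist')]
cv2.imwrite('pics/c8.png',np.hstack([cv2.resize(im[0][130:330,170:390],None,fx=1.8,fy=1.8),cv2.resize(im[1][130:400,130:430],(400,360))]))
cv2.imwrite('pics/wrist8.png',im[2])"
```

```text
world [0.573 0.084 0.2  ] shift cm [ 5.06 -0.47 -8.92] rot [ 0.002 -0.002  0.001] loc now [-102.5   -4.9] z 0.199 t 6.8 F [ 0.1 -0.1 -0.6] gap 0.348
```

View pics/c8.png

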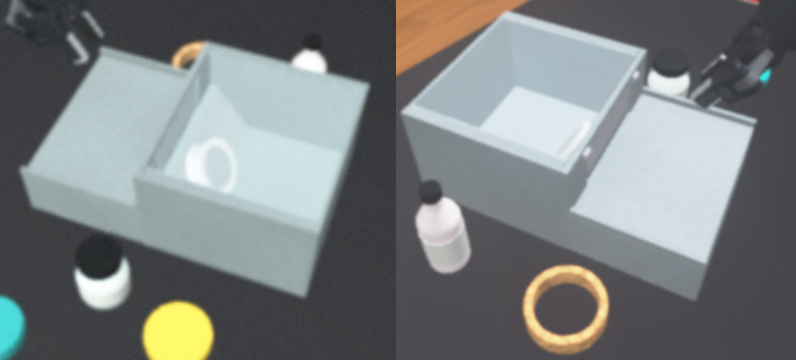

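View pics/wrist8.png

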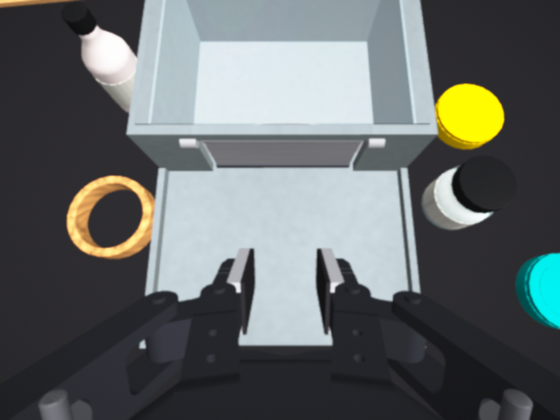

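The wrist view shows the shelf empty, the flap hanging shut in the doorway at (205–362, 140–165), and the bottle, jar and tape in place. I'll run one numeric check against the first pictures and then hand in.

```bash
python3 -c "
from h import *
for n,bx in (('side',{'bottle':(140,260,190,340),'tape':(215,320,300,400)}),('scene',{'jar':(205,255,250,305)})):
    p,d=manip.snapshot(n);o=cv2.imread(f'pics/{n}0.png')
    for k,(x0,y0,x1,y1) in bx.items(): print(k,cv2.absdiff(p,o)[y0:y1,x0:x1].mean())
    q,_=manip.snapshot(n);print('still moving?',cv2.absdiff(p,q)[140:300,170:300].mean())
    if n=='scene':
        u,v=286,223
        c=manip.get_calibration(n);z=d[v-2:v+3,u-2:u+3].mean()
        print('tin pt',c['R'].T@(np.linalg.inv(c['K'])@np.array([u,v,1])*z-c['t']))
s=manip.state();print(s['clock'],s['joint_vel'].round(1),s['force']);manip.hand_in()
"
```

```text
bottle 5.663583333333333
tape 4.3595098039215685
still moving? 0.40443910256410254
jar 1.96
still moving? 1.856698717948718
tin pt [0.66539705 0.03198069 0.14388964]
7.15 [ 0.  -0.3 -0.1 -0.   0.1 -0. ] [ 0.55466972 -0.11409539 -0.22380515]
the job is handed in; nothing more can be done
```

The tin is down the chute and the flap hangs shut. I handed the job in at 7.15 s of the 40 s allowed.

I pushed the tin with half-open fingertips and never gripped it. The first push was diagonal, to centre it in front of the doorway. The second was straight in through the flap until it tipped over the chute edge. Then I backed the fingers out and lifted them clear, to about z = 0.2 m.

**What the last checks showed:**
- **Tin:** the scene and side views show it inside the box, at the foot of the chute and leaning on it.
- **Flap:** the wrist view shows it hanging shut across the doorway.
- **Shelf and forces:** the shelf is empty. The contact forces I read during the job stayed within a few newtons, and the force is now near zero.
- **Bystanders:** the bottle, jar and tape roll look to be where they were. Pixel differences against the first pictures were 5.7 for the bottle, 4.4 for the tape roll and 2.0 for the jar. I put the side-view values down to lighting and camera noise, because nothing came near the bottle or tape roll.

**What did not work:** the depth reading meant for the tin gave z = 0.144 m, which is the height of the clear roof. The tin's height inside the box is therefore confirmed by the pictures only.

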